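Sort the door hardware into the drawer bays

ROBOT

A 6-joint arm with a two-finger parallel gripper is mounted at the origin on the work surface. World frame = base frame: x ahead of the robot, y to its left, z up, the work surface at z = 0. Lengths are in m, angles in degrees, forces in N, time in s.
With the tool pointing down it reaches from about 0.325 to 0.85 m from the base axis. Payload 15.5 kg.
Tool frame: the origin (TCP) lies midway between the tips of the shut fingers; the grasp point (between the pads) lies 19 mm behind it; z points along the fingers, y is the line along which they close (so a half turn about z gives the same grasp; the last joint's range is limited). The gripper opens to 91 mm and grips with 3 to 60 N. Pads are 32 mm wide; open, the fingers measure 118 mm over their backs; the gripper's body (76 mm by 178 mm) begins 60 mm behind the grasp point.
Start: joints at [65.346, 28.281, 77.091, -0, 74.628, -5.472], TCP at [0.205, 0.59, 0.214] pointing down, gripper open.
Joint ranges: [-166.48, 166.48], [-47.26, 123.95], [12.59, 153.08], [-70.14, 250.14], [6.76, 159.57], [-176.63, 176.63]. Speed limits (degrees/s): [108.29, 108.29, 147.25, 172.46, 172.46, 172.46].

INTERFACE

Orientations are given as a 3x3 rotation matrix whose columns are the frame's x, y, z axes.
In Python, from bench import ctrl gives the robot as it stands. The module is installed in compiled form; this text tells all that it offers. Calls block until the motion is done:
- ctrl.goto(position, orientation): joint-space move of the TCP to a pose.
- ctrl.move_l(position, vel=0.15, ori=None, contact_N=None): straight line of the TCP; ori=None keeps the orientation; vel is the mean speed in m/s. With contact_N (N) it stops when the force on the tool has changed by that much, and returns True; else False.
- ctrl.movej(angles): joint-space move.
- ctrl.command_gripper(opening): opening from 0.0 (shut) to 1.0 (fully open); the grip force is fixed at half the most; returns when the fingers have stopped.
- ctrl.sleep(seconds).
- ctrl.ik(position, orientation): joint angles nearest the present ones, or None.
- ctrl.read_camera(name): name is "scene" or "side" or "wrist"; returns the picture (480x640x3 uint8, blue, green, red); there is no depth.
- ctrl.camera_params(name): a dict with "fx", "fy", "cx", "cy" (pixels), "pose" (4x4, takes a point from camera to world coordinates); the wrist camera has in their place "T_tool_cam" (4x4, takes a point from camera to tool coordinates, whose origin is the TCP and whose axes are the flange's). Camera axes: x right, y up, looking along -z (the intrinsics and any distortion apply to the point x, -y, -z); pixel columns grow to the right and rows downward; lengths in m; the calibration is good to about 2 mm. A picture is of the moment at which its call begins: read the wrist's pose just before it. camera_params takes no time and is no camera call.
A pose or a line that the arm cannot do raises ctrl.MotionError and nothing moves.
- ctrl.sign_off(): hands the job in; it is judged then, once.
Readings, each from a call of its own:
- ctrl.current_t(): time.
- ctrl.current_q(): joint angles.
- ctrl.current_dq(): joint speeds.
- ctrl.current_effort(): joint torques, N m.
- ctrl.current_tool_pos(): TCP position.
- ctrl.current_eef_rot(): TCP orientation.
- ctrl.current_contact_force(): force on the tool from outside, world axes, zero at the start.
- ctrl.current_wrist_torque(): the same for the moment, N m.
- ctrl.current_grip_width(): opening from 0.0 (shut) to 1.0 (fully open).
- ctrl.current_grasp_force(): force on a finger pad.
Only numpy, scipy, OpenCV 4.12 (cv2) and the standard library are available. Lean on these libraries where they do the work, as an engineer would, in place of code of your own. Each camera call takes 0.05 s, during which the arm holds its last target. There are 200 camera calls.

TASK

Put the four pieces of door hardware lying on the bench (the piano hinge offcut, the padbolt, the drop bolt and the keyhole escutcheon plate) away in the drawer insert, each right way up and flat on the floor of the bay that shows the same piece as a sample on the white ledge at its end away from the robot. Leave the plain brass plate and the coach bolt, which match no sample, lying where they are.

Things in the scene. Friction and masses are not known exactly. Their poses are not given: they have to be found in the camera images.
- hinge_c (a point): To be put away: brass piano hinge offcut, folded shut: flat leaf with four dark screw holes, round barrel with knuckle lines along one long edge; 84 long (x) x 32 wide (y) x 10 high; leaf 7 high at -y, barrel 10 thick at +y; grasp across y at the middle, 32 wide. Point: its centre, 5 mm above its underside; x along its length, z up.
- padbolt_c (a point): To be put away: rusty brown steel padbolt: a round bolt along a flat rectangular plate, three straps across it, a short upright peg; 84 long (x) x 34 wide (y); plate 3 thick, straps 16 high, peg 22 high at x = -21; grasp across y at the middle strap, 34 wide, 22 long. Point: its centre, 8 mm above its underside; x along its length, z up.
- dropbolt_c (a point): To be put away: galvanised grey drop bolt: a 12 thick round rod, cranked sideways at its -x end (the crank reaches 26 mm to +y), with no back plate; 82 long (x), 16 high; grasp across y at the middle keeper block, 26 long x 30 wide x 16 high; a narrower keeper at x = +26. Point: its centre, 8 mm above its underside; x along its length, z up.
- escutcheon_c (a point): To be put away: brass escutcheon (keyhole) plate with half-round ends and a dark keyhole in its middle; 84 long (x) x 34 wide (y) x 8 thick; grasp across y, 34 wide. Point: its centre, 4 mm above its underside; x along its length, z up.
- bay_hinge_floor (a point): Bay for the hinge, known by the sample hinge fixed on its ledge; one of four like zinc trays fixed in the wooden drawer insert (rim 18 mm above the bench). Point: floor centre, 9 mm above the bench. Floor 104 mm along x, 110 along y; walls 4 thick, 11 high; white ledge 42 wide at +x, away from the robot, 11 above the floor, its sample (lying along y) at most 22 higher.
- bay_padbolt_floor (a point): Bay for the padbolt, known by the sample padbolt fixed on its ledge; one of four like zinc trays fixed in the wooden drawer insert (rim 18 mm above the bench). Point: floor centre, 9 mm above the bench. Floor 104 mm along x, 110 along y; walls 4 thick, 11 high; white ledge 42 wide at +x, away from the robot, 11 above the floor, its sample (lying along y) at most 22 higher.
- bay_dropbolt_floor (a point): Bay for the dropbolt, known by the sample dropbolt fixed on its ledge; one of four like zinc trays fixed in the wooden drawer insert (rim 18 mm above the bench). Point: floor centre, 9 mm above the bench. Floor 104 mm along x, 110 along y; walls 4 thick, 11 high; white ledge 42 wide at +x, away from the robot, 11 above the floor, its sample (lying along y) at most 22 higher.
- bay_escutcheon_floor (a point): Bay for the escutcheon, known by the sample escutcheon fixed on its ledge; one of four like zinc trays fixed in the wooden drawer insert (rim 18 mm above the bench). Point: floor centre, 9 mm above the bench. Floor 104 mm along x, 110 along y; walls 4 thick, 11 high; white ledge 42 wide at +x, away from the robot, 11 above the floor, its sample (lying along y) at most 22 higher.
- blank_c (a point): Look-alike, to be left lying: plain brass plate with square corners and four small screw holes, no keyhole, 80 long (x) x 34 wide x 8 thick. The point is its centre, 4 mm above its underside.
- coachbolt_c (a point): Look-alike, to be left lying: galvanised coach bolt, a straight 12 mm rod with a round head at the -x end and a square nut, 82 long (x) x 26 wide x 26 high. The point is its centre, 13 mm above its underside.
There are look-alikes about, which are no part of the job. Leave any blue or red look-alike of the part that bears escutcheon_c alone. Leave any purple look-alike of the part that bears dropbolt_c alone.

How it is judged:
By the outcome, as a careful person would: the job done as asked, in the order asked, and still so for the second after the job is handed in, with the robot touching nothing.
It also fails if it takes over 102 s, if anything falls off the work surface, if the arm or the gripper's body presses on something with over 40 N, if the wrist force passes 120 N, or if a joint passes its speed limit or range.

## Working session

There is one attempt and no reset: what is moved stays moved. The work goes in short steps, each a Python script; the robot and the scene stay as the last script left them, time stands still between calls to the robot, and variables do not carry over. Pictures are saved under pics/ and viewed, at most 14 in all, crops included, and the job is handed in when it is done.

```bash
mkdir -p pics
python3 - <<'E'
from bench import ctrl
import cv2,numpy as np
np.set_printoptions(precision=4,suppress=True)
for n in("scene","side","wrist"):
    cv2.imwrite(f"pics/{n}0.png",ctrl.read_camera(n)); print(n,ctrl.camera_params(n))
print(ctrl.current_t(),ctrl.current_eef_rot())
E
```

```text
scene {'fx': 509.11734089209045, 'fy': 509.11734089209045, 'cx': 320.7528279501831, 'cy': 244.68333726630277, 'pose': array([[-0.5855, -0.5837,  0.5626,  1.1964],
       [ 0.8104, -0.4048,  0.4236,  0.357 ],
       [-0.0195,  0.7039,  0.71  ,  0.8275],
       [ 0.    ,  0.    ,  0.    ,  1.    ]])}
side {'fx': 458.4320751846124, 'fy': 458.4320751846124, 'cx': 317.7344658683775, 'cy': 244.36956976718298, 'pose': array([[ 0.9917,  0.0759, -0.1039,  0.4731],
       [-0.1286,  0.5995, -0.79  , -0.9206],
       [ 0.0023,  0.7968,  0.6043,  0.6776],
       [ 0.    ,  0.    ,  0.    ,  1.    ]])}
wrist {'fx': 431.99775692663536, 'fy': 431.99775692663536, 'cx': 318.05208297836054, 'cy': 245.6296135912376, 'T_tool_cam': array([[-0.0009,  0.9679,  0.2514,  0.0695],
       [ 1.    ,  0.0012, -0.0011, -0.0017],
       [-0.0014,  0.2514, -0.9679, -0.1702],
       [ 0.    ,  0.    ,  0.    ,  1.    ]])}
0.15 [[-0.9445  0.3285 -0.0004]
 [ 0.3285  0.9445 -0.0009]
 [ 0.0001 -0.0009 -1.    ]]
```

View pics/scene0.png

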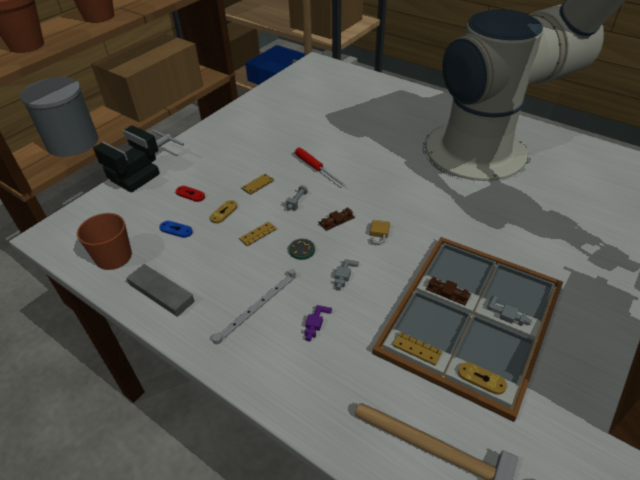

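View pics/side0.png

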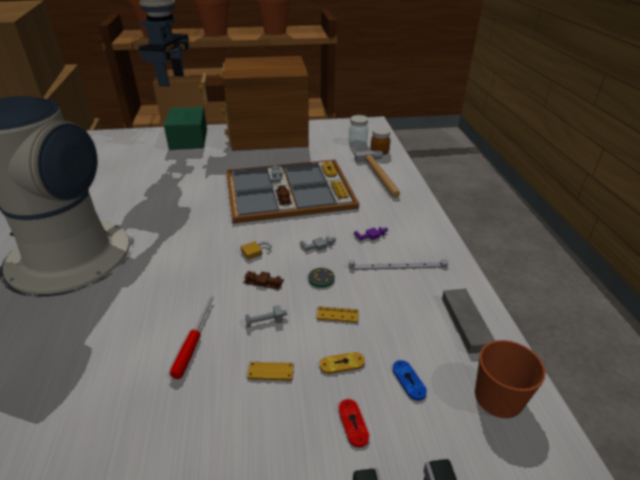

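```bash
cat > h.py <<'E'
from bench import ctrl
import cv2,numpy as np
np.set_printoptions(precision=4,suppress=True)
def cam(n):
    p=ctrl.camera_params(n)
    if n=="wrist":
        T=np.eye(4);T[:3,:3]=ctrl.current_eef_rot();T[:3,3]=ctrl.current_tool_pos()
        p["pose"]=T@p["T_tool_cam"]
    return p
def ray(p,uv,z):
    uv=np.atleast_2d(np.asarray(uv,float))
    d=np.c_[(uv[:,0]-p["cx"])/p["fx"],-(uv[:,1]-p["cy"])/p["fy"],-np.ones(len(uv))]@p["pose"][:3,:3].T
    o=p["pose"][:3,3]
    return (o+d*((z-o[2])/d[:,2])[:,None])[:,:2]
def proj(p,X):
    c=(np.atleast_2d(X)-p["pose"][:3,3])@p["pose"][:3,:3]
    return np.c_[p["cx"]-p["fx"]*c[:,0]/c[:,2],p["cy"]+p["fy"]*c[:,1]/c[:,2]]
def down(a):  # tool pointing down, x axis at angle a (deg)
    a=np.radians(a);c,s=np.cos(a),np.sin(a)
    return np.array([[c,s,0],[s,-c,0],[0,0,-1.]])
E
python3 - <<'E'
from h import *
p=cam("scene");im=cv2.imread("pics/scene0.png")
for n,uv in dict(hinge=(258,234),blank=(258,184),esc=(224,211),pad=(337,218),coach=(295,198),drop=(344,274),purple=(315,322),b1=(465,270),b2=(525,290),b3=(435,320),b4=(495,347),cTL=(442,240),cTR=(560,283),cBR=(517,409),cBL=(377,350),
).items(): print(n,ray(p,uv,.005))
a=cv2.resize(im[165:305,165:395],(800,487),interpolation=3);cv2.imwrite("pics/cropA.png",a)
E
```

```text
hinge [[ 0.5997 -0.2745]]
blank [[ 0.458  -0.3969]]
esc [[ 0.5856 -0.3965]]
pad [[ 0.4495 -0.1544]]
coach [[ 0.4479 -0.2832]]
drop [[ 0.5882 -0.0406]]
purple [[ 0.7258 -0.0169]]
b1 [[0.4299 0.1665]]
b2 [[0.4108 0.2912]]
b3 [[0.5858 0.1743]]
b4 [[0.5776 0.2949]]
cTL [[0.3748 0.0849]]
cTR [[0.3509 0.344 ]]
cBR [[0.6741 0.374 ]]
cBL [[0.7107 0.117 ]]
```

View pics/cropA.png

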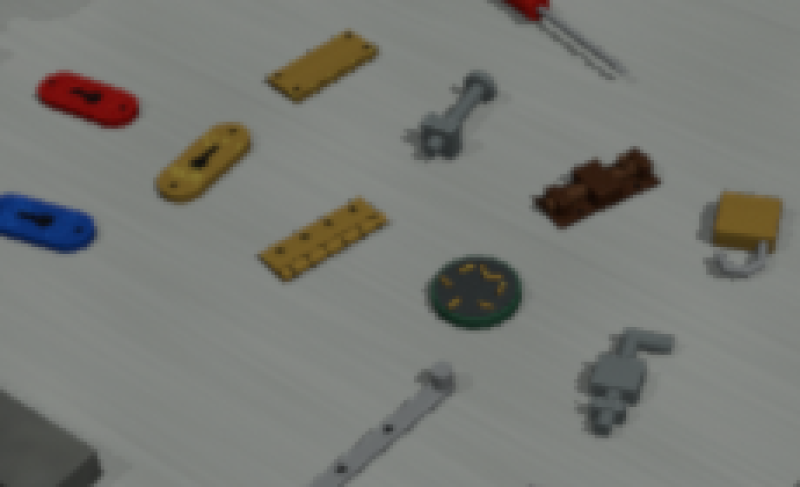

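Candidates in the scene image:
- Hinge: (258,234), with a barrel and four holes. The blank is at (258,184).
- Escutcheon: brass, (224,211). The red one is at (190,194) and the blue one at (176,229).
- Padbolt: (337,218).
- Drop bolt: grey, cranked, (344,274). The coach bolt is at (295,198) and the purple one at (315,322).

The crop confirms all four choices, and each lies right way up. The sample positions are padbolt (450,290), dropbolt (512,312), hinge (417,347) and escutcheon (482,377). Next I'll look from above with the wrist camera.

Run:
```python
from h import *
import pickle
for n,x in (("bays",(.47,.23,.30)),("parts",(.46,-.21,.32))):
    ctrl.goto(np.array(x),down(180)); p=cam("wrist"); im=ctrl.read_camera("wrist")
    cv2.imwrite(f"pics/{n}.png",im); pickle.dump(p,open(n+".pkl","wb"))
    print(ctrl.current_t(),ctrl.current_q())
```

```text
1.8667 [ 19.6107  15.5532  83.8438   0.008   80.6225 -70.4318]
3.5333 [ -31.2053   13.1275   84.0744    0.011    82.8005 -121.276 ]
```

View pics/bays.png

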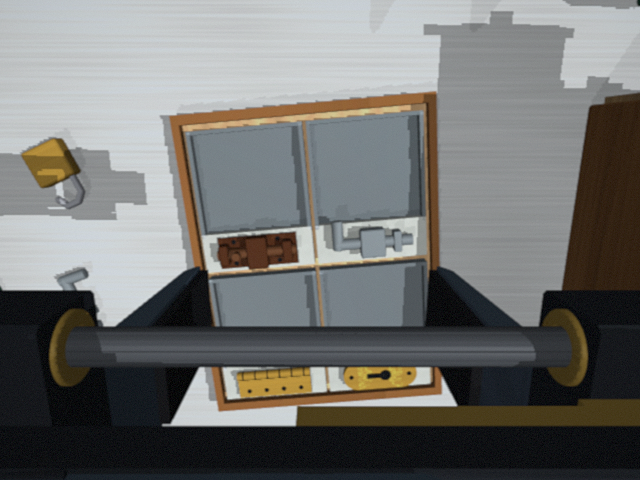

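View pics/parts.png

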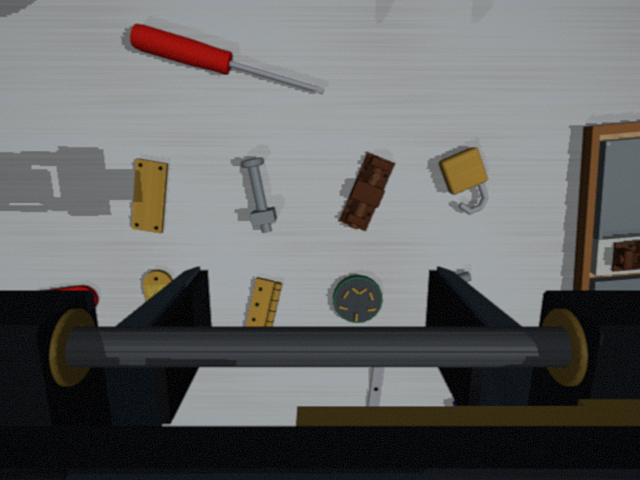

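Bays image: samples are padbolt (258,250), dropbolt (372,240), hinge (273,382) and escutcheon (380,377). The upper two floors are centred near (250,178) and (365,165). Parts image: padbolt (367,190), blank (150,195), coachbolt (257,195). The other three pieces are hidden by the gripper, so I'll look again from farther out.

Run:
```python
from h import *
import pickle
for n,x in (("bays2",(.66,.23,.30)),("parts2",(.62,-.21,.32))):
    ctrl.goto(np.array(x),down(180)); p=cam("wrist"); im=ctrl.read_camera("wrist")
    cv2.imwrite(f"pics/{n}.png",im); pickle.dump(p,open(n+".pkl","wb"))
a=cv2.imread("pics/parts2.png");b=cv2.imread("pics/bays2.png")
cv2.imwrite("pics/both.png",cv2.resize(np.vstack([a[20:300],b[20:300]]),(640,560)))
print(ctrl.current_t())
```

```text
7.0167
```

View pics/both.png

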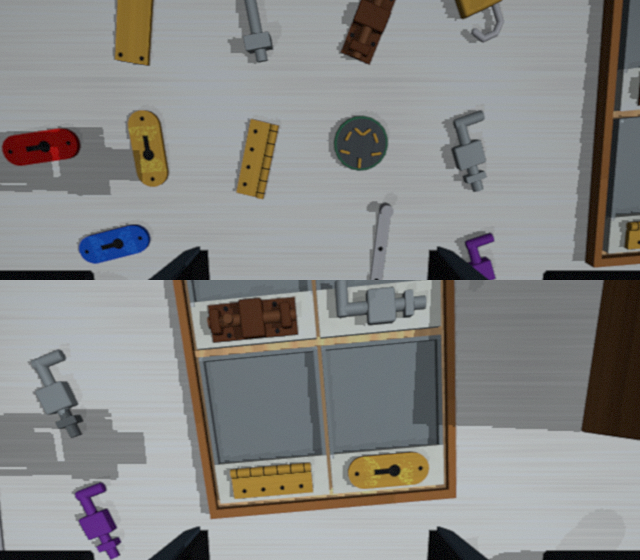

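The upper half (parts2) shows hinge (258,178), escutcheon (148,168), dropbolt keeper (468,172) and blue, red and purple look-alikes, all in full-frame pixels. The lower half (bays2) shows the lower floors centred near (263,147) and (385,132), with the hinge and escutcheon samples on their ledges below them.

Run:
```python
from h import *
import pickle
L=lambda n:(cv2.imread(f"pics/{n}.png"),pickle.load(open(n+".pkl","rb")))
def part(name,img,uv,z,lo,hi,axis_rot=0):
    im,p=L(img); hsv=cv2.cvtColor(im,cv2.COLOR_BGR2HSV)
    m=cv2.inRange(hsv,lo,hi); m=cv2.morphologyEx(m,cv2.MORPH_CLOSE,np.ones((5,5)))
    c=[c for c in cv2.findContours(m,0,1)[0] if cv2.pointPolygonTest(c,uv,True)>-6]
    c=max(c,key=cv2.contourArea).reshape(-1,2)
    w=ray(p,c,z); (cx,cy),(a,b),t=cv2.minAreaRect((w*1000).astype(np.float32))
    if a<b:t+=90;
    print(name,np.array([cx,cy]),"dims",max(a,b),min(a,b),"yaw",t%180, "px",c.min(0),c.max(0))
part("hinge","parts2",(258,178),.007,(15,110,50),(35,255,255))
part("esc","parts2",(148,160),.006,(15,110,50),(35,255,255))
part("pad","parts",(367,190),.008,(0,70,20),(14,255,160))
im,p=L("parts2");hsv=cv2.cvtColor(im,cv2.COLOR_BGR2HSV)
print("drop hsv",hsv[172,468],"bench",hsv[220,420])
part("drop","parts2",(468,172),.010,(85,25,40),(125,255,255))
for n,ps in (("bays",[(184,121),(425,105),(208,268),(432,252)]),("bays2",[(263,147),(385,132)])):
    im,p=L(n)
# bay floors by colour
for n,ss in (("bays",[(250,178),(365,165)]),("bays2",[(263,147),(385,132)])):
    im,p=L(n); hsv=cv2.cvtColor(im,cv2.COLOR_BGR2HSV)
    for s in ss:
        print(n,s,"hsv",hsv[s[1],s[0]],"floor ctr",ray(p,s,.009))
crop=cv2.imread("pics/parts2.png")[120:220,420:520]
c2=cv2.imread("pics/bays2.png")[60:270,170:470]
cv2.imwrite("pics/cr.png",np.hstack([cv2.resize(crop,(390,546),interpolation=3)[:, :],cv2.resize(c2,(400,546),interpolation=3)]))
```

```text
hinge [ 600.0148 -278.5076] dims 83.35369110107422 30.77588653564453 yaw 166.43851470947266 px [237 140] [277 218]
esc [ 588.2361 -398.5479] dims 81.648193359375 35.206565856933594 yaw 4.5140485763549805 px [128 131] [167 205]
pad [ 455.008  -156.3762] dims 83.35160064697266 33.9039306640625 yaw 158.32452392578125 px [339 153] [393 229]
drop hsv [100  25 123] bench [105   6 161]
drop [592.3377 -44.4446] dims 86.07616424560547 33.88680648803711 yaw 7.449245929718018 px [453 131] [485 210]
bays (250, 178) hsv [107  26 135] floor ctr [[0.4454 0.1572]]
bays (365, 165) hsv [ 99  31 138] floor ctr [[0.4319 0.2786]]
bays2 (263, 147) hsv [101  30 119] floor ctr [[0.6039 0.1701]]
bays2 (385, 132) hsv [101  30 121] floor ctr [[0.5891 0.2966]]
```

Run:
```python
import cv2,numpy as np
c=cv2.resize(cv2.imread("pics/parts2.png")[125:220,425:515],None,fx=4,fy=4,interpolation=3)
b=cv2.resize(cv2.imread("pics/bays2.png")[60:250,190:390],None,fx=2,fy=2,interpolation=3)
cv2.imwrite("pics/cr2.png",np.hstack([c,b]))
print(c.shape,b.shape)
```

```text
(380, 360, 3) (380, 400, 3)
```

View pics/cr2.png

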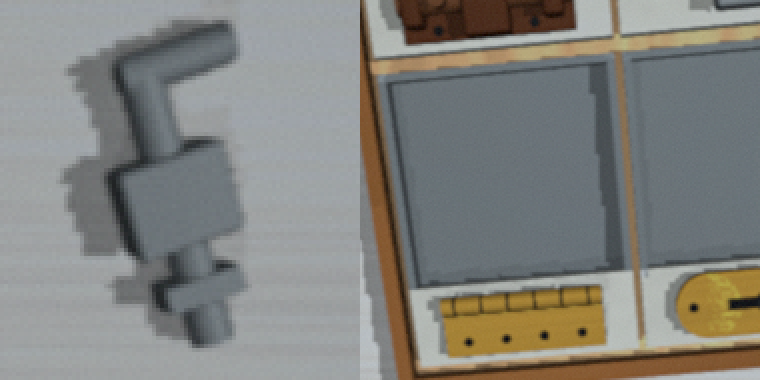

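Run:
```python
from h import *
import pickle
p2=pickle.load(open("parts2.pkl","rb"));b2=pickle.load(open("bays2.pkl","rb"));b1=pickle.load(open("bays.pkl","rb"))
k=np.array([(118,175),(224,142),(242,225),(138,258)])/4+[425,125]
w=ray(p2,k,.016);print("keeper",w.mean(0),np.linalg.norm(np.roll(w,-1,0)-w,axis=1),[np.degrees(np.arctan2(*(b-a)[::-1])) for a,b in((w[0],w[3]),(w[1],w[2]))])
f=np.array([(27,82),(245,64),(262,270),(57,285)])/2+[190,60]
w=ray(b2,f,.009);print("bayH",w.mean(0),np.linalg.norm(np.roll(w,-1,0)-w,axis=1))
print([np.degrees(np.arctan2(*(b-a)[::-1])) for a,b in((w[0],w[3]),(w[1],w[2]),(w[0],w[1]),(w[3],w[2]))])
# outer frame corners (rim z .018) from bays
c=ray(b1,[(172,117),(436,95)],.018); d=ray(b2,[(211,517-260),(456,496-260)],.018)
print("frame",c,d)
```

```text
keeper [ 0.5943 -0.0448] [0.0293 0.0234 0.0291 0.0236] [np.float64(17.943565415038485), np.float64(17.53385890522337)]
bayH [0.6061 0.171 ] [0.111  0.1047 0.1105 0.1042]
[np.float64(4.938556824489296), np.float64(4.677870777471376), np.float64(94.34504971566466), np.float64(94.06328569500445)]
frame [[0.3837 0.0828]
 [0.3629 0.3462]] [[0.7204 0.1105]
 [0.6975 0.3757]]
```

```bash
cat >> h.py <<'E'
YAW=4.6
BAY=dict(hinge=(.606,.171),esc=(.596,.2935),pad=(.4445,.158),drop=(.4347,.281))
def put(name,xy,yaw,w,up=.14):
    a=180+((yaw+90)%180-90); R=down(a); P=lambda q,z:np.array([q[0],q[1],z])
    ctrl.command_gripper((w+.03)/.091)
    ctrl.goto(P(xy,up),R); hit=ctrl.move_l(P(xy,.003),.12,contact_N=10)
    print(name,"touch",hit,ctrl.current_tool_pos())
    if hit: return
    ctrl.command_gripper(0); g=ctrl.current_grip_width()*.091
    print(" width",g,"force",ctrl.current_grasp_force(),"q6",ctrl.current_q()[5])
    if abs(g-w)>.005: return
    ctrl.move_l(P(xy,up),.2); b=BAY[name]; ctrl.goto(P(b,up),down(180+YAW))
    print(" held",ctrl.current_grasp_force())
    hit=ctrl.move_l(P(b,.0135),.1,contact_N=12); print(" place",hit,ctrl.current_tool_pos())
    ctrl.command_gripper((g+.012)/.091); ctrl.move_l(P(b,up),.2); print(" t",ctrl.current_t())
E
python3 - <<'E'
from h import *
put("hinge",(.600,-.2785),166.4,.032)
cv2.imwrite("pics/s1.png",ctrl.read_camera("scene")[215:420,360:580])
E
```

```text
hinge touch False [ 0.6005 -0.2788  0.0038]
 width 0.031285416005201044 force 30.000549852848053 q6 -106.46704156388383
 held 29.99941259622574
 place False [0.6064 0.1711 0.0141]
 t 15.3917
```

View pics/s1.png

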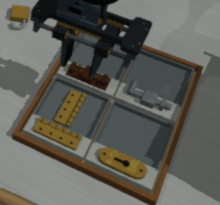

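The crop shows the hinge lying flat in its bay at (70,107), just in front of its sample at (56,132). I'll put away the other three the same way.

Run:
```python
from h import *
put("pad",(.455,-.1564),158.3,.034)
put("drop",(.5943,-.0448),17.7,.030)
put("esc",(.588,-.3985),4.5,.034)
ctrl.goto(np.array([.47,-.1,.3]),down(180)); print(ctrl.current_t())
im=ctrl.read_camera("scene"); a=cv2.resize(im[225:420,365:575],None,fx=2.8,fy=2.8,interpolation=3)
cv2.imwrite("pics/s2.png",a);cv2.imwrite("pics/s2full.png",im)
```

```text
pad touch False [ 0.4553 -0.1565  0.0035]
 width 0.033491645817609765 force 29.999991754302755 q6 -94.38611690979235
 held 29.999974863021635
 place False [0.4448 0.1581 0.0139]
 t 23.8083
drop touch False [ 0.5947 -0.0448  0.0037]
 width 0.029566706983842544 force 30.000573098659515 q6 -117.74768722428452
 held 29.999447464942932
 place False [0.435  0.2812 0.014 ]
 t 31.9
esc touch False [ 0.5884 -0.3989  0.0039]
 width 0.03337526555113426 force 30.000474750995636 q6 -133.43839018056005
 held 29.999800622463226
 place False [0.5964 0.2937 0.0141]
 t 42.6833
44.3083
```

View pics/s2.png

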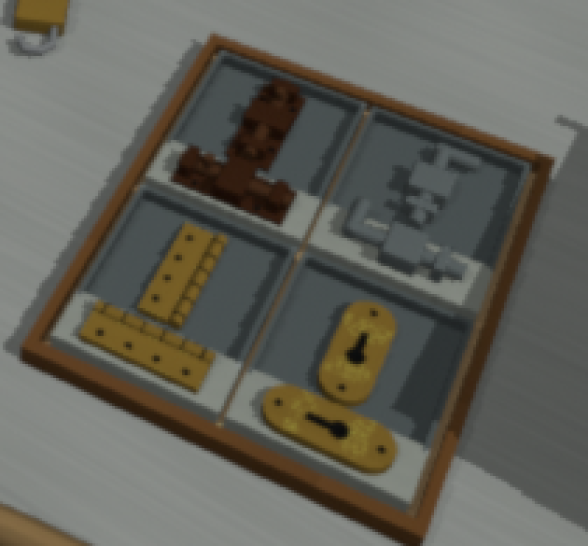

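View pics/s2full.png

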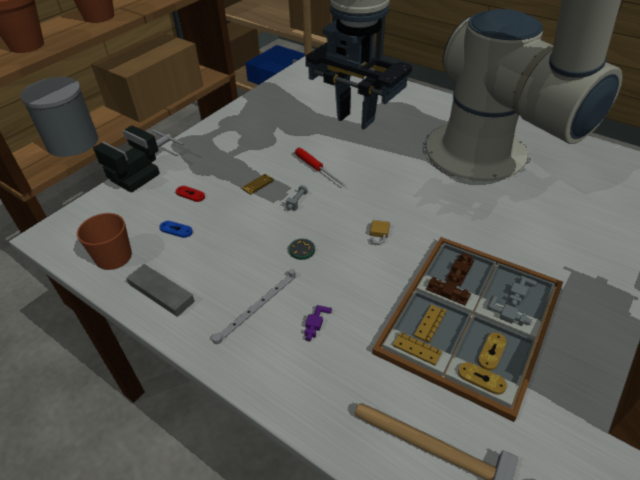

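All four pieces are in their bays, and the blank (258,184), coach bolt (295,198) and coloured look-alikes haven't moved. The samples partly hide the padbolt and drop bolt, so I'll check those from above.

Run:
```python
from h import *
ctrl.goto(np.array([.47,.23,.25]),down(180))
cv2.imwrite("pics/w3.png",ctrl.read_camera("wrist")[40:300,120:480])
```

```text
(no output)
```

View pics/w3.png

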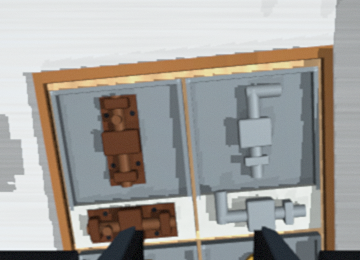

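The padbolt (122,140) and drop bolt (256,130) both lie flat and fully inside their bays, clear of the walls, so I'm handing the job in.

```bash
python3 -c "
from bench import ctrl
print(ctrl.current_t(),ctrl.sign_off())"
```

```text
the job is handed in; nothing more can be done
45.675 None
```

The hinge, padbolt, drop bolt and escutcheon each lie right way up and flat in their matching bays, the brass plate and coach bolt were left where they lay, and I handed the job in at 45.7 s of the 102 s allowed.

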